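# Clamp a plug follower in the ratchet rod vice

## Task

The steel plug follower lying in the V-block is to be filed next: pick it up without letting it roll off or drop, lay it across the bed between the open jaws of the ratchet vice so that about the same length sticks out at either side, and let go. Then pump the T-handle lever towards the jaws, letting it spring fully back after every stroke, until the rod is held tight in the V jaw, and leave the lever at rest. Close the jaw with the lever only, do not shove the jaw or its slide by hand, and leave the other tools where they are.

Things in the scene. Friction and masses are not known exactly. Their poses are not given: they have to be found in the camera images.
- rod_vice: ratchet rod vice, bolted down: green base plate 255 x 72 x 10 mm. Origin on the bench, z up; x is the closing direction, from lever (x -94 mm) to fixed V jaw (x 63.5 to 82, top 65.5 mm high); y runs along the jaws. Jaws and bed are 36 mm wide in y; the bed's top, where the rod is laid, is 39.5 mm high, and beside it is free space down to the base plate. Green cheeks (x -79 to -18) are 67 mm high
- rod_seat (a point): the axis of a 12 mm rod seated in the fixed jaw's V groove, mid-width of the jaws: 60 mm along x from the vice's origin, 46 mm above the bench
- jaw_slide (a joint): travel of the toothed slide with the moving jaw, m, grows as it closes. Teeth are 7 mm apart: it starts near 0.007, 0.014 or 0.021 (5, 4 or 3 teeth to go) and is near 0.0415 when it clamps the 12 mm rod. The jaw's flat face stands at x = 16.5 mm + this value in the vice's frame until it meets the rod; gap to the fixed jaw: 47 mm less this value
- spring_jaw (a joint): how far the rod presses the moving jaw (36 mm wide, top 64 mm high, disc springs behind it, 2.5 N per mm) back on its slide, m: 0 when free, about 0.003 to 0.004 when the rod is clamped, 0.0088 at most
- slide_bar: toothed bright steel slide with its cross plate and the sprung moving jaw in front. It resists pushing with 12 to 18 N and springs back to the last tooth; it is meant to be moved by the lever alone
- vice_lever (a joint): angle of the upright lever, rad: 0 at rest (leaning 0.18 away from the jaws), 0.36 at its stop (leaning towards them). A stroke beyond about 0.29, best close to the stop, moves the slide one tooth. It takes 8 to 14 N at the handle; a spring (3 N) brings it back to 0 when let go, which must happen before the next stroke. Once the rod is clamped it goes stiff half way
- lever_grip (a point): middle of the lever's black T-handle, a round bar 16 mm thick, 64 mm long, lying along the vice's y, with free space on its outer side; 153 mm above the bench, 140 mm from the pivot (axis along the vice's y, 15 mm above the bench). A whole stroke moves it 50 mm along the vice's +x, nearly level
- v_block: dark steel V-block, fixed, 40 mm long (its x, the groove's direction), 46 mm wide, 36 mm high; origin under its middle on the bench. The groove is only 6 mm deep, so the rod in it stands more than half proud and rolls out if pushed sideways. On the way to the vice a knob of the key machine behind juts out over the bench (world x 0.52, y 0.05 to 0.08, z 0.11 to 0.14 m): carry the rod above it or nearer the robot
- follower: the steel plug follower, a plain round rod 12 mm thick, 100 mm long, 60 g, lying in the V-block's groove and sticking out at both ends by about 30 mm (25 to 35 mm). Its x is the rod's axis; its origin lies on its surface, 6 mm off the axis
- rod_mid (a point): the middle of that rod, on its axis; 38.5 mm above the bench at the start
- flat_file: flat file with a wooden handle, 223 mm long; a bystander, to be left where it is
- oil_bottle: small upright oil bottle, 122 mm tall; a bystander, to be left where it is

How it is judged:
By the outcome, as a careful person would: the job done as asked, in the order asked, and still so for the second after the job is handed in, with the robot touching nothing.
It also fails if it takes over 61 s, if anything falls off the work surface, if the arm or the gripper's body presses on something with over 40 N, if the wrist force passes 120 N, or if a joint passes its speed limit or range.

## Robot

A 6-joint arm with a two-finger parallel gripper is mounted at the origin on a cart in front of the work surface, level with it; the furniture and walls round the work are solid. World frame = base frame: x ahead of the robot, y to its left, z up, the work surface at z = 0. Lengths are in m, angles in rad, forces in N, time in s.
With the tool pointing down it reaches from about 0.275 to 0.825 m from the base axis. Payload 4.9 kg.
Tool frame: the origin (TCP) lies midway between the tips of the shut fingers; the grasp point (between the pads) lies 19 mm behind it (grip_point_offset is the distance from the TCP to the grasp point, in m); z points along the fingers, y is the line along which they close (so a half turn about z gives the same grasp; the last joint's range is limited). The gripper opens to 85 mm and grips with 20 to 120 N. Pads are 22 mm wide; open, the fingers measure 114 mm over their backs; the gripper's body (76 mm by 85 mm) begins 54 mm behind the grasp point. The pads swing forward as they close: fully open they stand 13 mm farther back than shut.
Start: joints at [-0.134, 0.326, -0.193, 1.052, 0, 1.437], TCP at [0.55, 0, 0.231] pointing down, gripper open.
Joint ranges: [-2.65, 2.65], [-0.97, 1.79], [-1.3, 1.35], [-1.93, 2.1], [-1.47, 1.37], [-3.14, 3.14]. Speed limits (rad/s): [2.57, 2.57, 3.14, 3.14, 3.14, 3.14].

## Interface

Orientations are given as a rotation vector (axis times angle).
In Python, from cell import * gives the robot as it stands. Calls block until the motion is done:
- movep(position, orientation): joint-space move of the TCP to a pose.
- move_l(position, velocity=0.15, rot=None, until_force=None): straight line of the TCP; rot=None keeps the orientation; velocity is the mean speed in m/s. With until_force (N) it stops when the force on the tool has changed by that much, and returns True; else False.
- set_joints(angles): joint-space move.
- let_go() and grab(newtons=None): open the fingers fully, or close them until they stop; newtons is the grip in N (None keeps the last).
- sleep(seconds).
- ik(position, orientation): joint angles nearest the present ones, or None.
- get_state(): the state.
- grab_frame(name): name is "scene" or "side" or "wrist"; returns a dict with "img" (400x640x3 uint8, red, green, blue), "fx", "fy", "cx", "cy" (pixels), "cam_to_world" (4x4, takes a point from camera to world coordinates); the wrist camera has in their place "T_tool_cam" (4x4, takes a point from camera to tool coordinates, whose origin is the TCP and whose axes are the flange's). Camera axes: x right, y down, z forward; pixel columns grow to the right and rows downward; lengths in m; the calibration is good to about 2 mm. A picture is of the moment at which its call begins: read the wrist's pose just before it. There is no depth.
A pose or a line that the arm cannot do raises MotionError and nothing moves.
- sign_off(): hands the job in; it is judged then, once.
Trained networks look in the newest picture that a camera, given by its name, has taken for a name from the list of things; names that differ only in an ending like _2 or _b are one class to them, and where a whole thing is asked for, a point or a joint stands for the part that bears it (a point fixed in the world has none). Each returns a list of dicts, best first, with "score" (0 to 1); they miss things now and then, are a little off and sometimes report something else, mostly with a low value. They report only what shows in the picture. A call takes as long as a camera call.
- spot_in(camera, name): "centre" ([column, row] in pixels, amid what is visible of it).
- silhouettes(camera, name): "mask" (400x640 bool, what is visible of it) and "centre" ([column, row] in pixels, amid what is visible of it).
- tip_of(camera, name): "centre" ([column, row] in pixels: a listed point, or the origin of a listed thing).
The state is a dict: "clock": time; "q": joint angles; "joint_velocities": joint speeds; "tau": joint torques, N m; "position": TCP position; "eef_rot": TCP orientation; "contact_force": force on the tool from outside, world axes, zero at the start; "wrist_torque": the same for the moment, N m; "finger_gap": opening from 0.0 (shut) to 1.0 (fully open); "grasp_force": force on a finger pad.
Only numpy, scipy, OpenCV 4.12 (cv2) and the standard library are available. Lean on these libraries where they do the work, as an engineer would, in place of code of your own. Each camera call takes 0.05 s, during which the arm holds its last target. There are 200 camera calls.

## Working session

There is one attempt and no reset: what is moved stays moved. The work goes in short steps, each a Python script; the robot and the scene stay as the last script left them, time stands still between calls to the robot, and variables do not carry over. Pictures are saved under pics/ and viewed, at most 10 in all, crops included, and the job is handed in when it is done.

```bash
mkdir -p pics; ls
python3 - <<'E'
from cell import *
import cv2, numpy as np
for c in ["scene","side","wrist"]:
    f=grab_frame(c); cv2.imwrite(f"pics/{c}0.png",f["img"][:,:,::-1])
    print(c,f["fx"],f["fy"],f["cx"],f["cy"]); print(np.round(f.get("cam_to_world",f.get("T_tool_cam")),4).tolist())
    for n in ["rod_vice","rod_seat","lever_grip","v_block","rod_mid","follower","jaw_slide"]:
        print(n,[(np.round(d["centre"],1).tolist(),round(d["score"],2)) for d in tip_of(c,n)[:2]])
s=get_state(); print(s["clock"],s["eef_rot"],s["position"],s["contact_force"])
E
```

```text
pics
scene 363.4949391474566 363.4949391474566 322.9495249957492 203.43099543716284
[[0.7091, -0.3382, 0.6187, -0.1233], [-0.7047, -0.3686, 0.6062, -0.4909], [0.023, -0.8659, -0.4997, 0.5959], [0.0, 0.0, 0.0, 1.0]]
rod_vice [([366.2, 264.8], 0.61), ([276.5, 221.0], 0.25)]
rod_seat [([350.3, 242.2], 0.86)]
lever_grip [([349.3, 241.5], 0.29)]
v_block [([276.2, 222.2], 0.59)]
rod_mid [([280.5, 215.0], 0.4)]
follower [([280.4, 214.9], 0.68)]Traceback (most recent call last):
  File "<stdin>", line 7, in <module>
ValueError: it knows: flat_file, follower, lever_grip, oil_bottle, rod_mid, rod_seat, rod_vice, slide_bar, v_block
```

Run:
```python
from cell import *
import cv2, numpy as np
for c in ["scene","side","wrist"]:
    f=grab_frame(c); cv2.imwrite(f"pics/{c}1.png",f["img"][:,:,::-1])
    if c!="scene": print(c,f["fx"],f["fy"],f["cx"],f["cy"]); print(np.round(f.get("cam_to_world",f.get("T_tool_cam")),4).tolist())
    for n in ["rod_vice","rod_seat","lever_grip","v_block","rod_mid","follower","slide_bar"]:
        print(n,[(np.round(d["centre"],1).tolist(),round(d["score"],2)) for d in tip_of(c,n)[:2]])
s=get_state(); print(s["clock"],s["eef_rot"],s["position"],s["contact_force"])
```

```text
rod_vice [([366.8, 263.8], 0.66), ([281.8, 214.7], 0.55)]
rod_seat [([348.3, 241.5], 0.67), ([372.0, 316.2], 0.52)]
lever_grip [([416.2, 233.1], 0.93)]
v_block [([277.0, 220.1], 0.56)]
rod_mid []
follower [([278.9, 212.1], 0.49)]
slide_bar [([280.1, 215.1], 0.71), ([363.4, 265.0], 0.7)]
side 487.52590933358925 487.52590933358925 314.4739855927489 199.54392125534918
[[-0.8746, -0.2817, 0.3946, -0.0502], [-0.4846, 0.5341, -0.6928, 0.9244], [-0.0156, -0.7971, -0.6036, 0.8297], [0.0, 0.0, 0.0, 1.0]]
rod_vice [([324.9, 197.1], 0.59)]
rod_seat [([316.8, 192.6], 0.68)]
lever_grip [([342.9, 126.5], 0.92)]
v_block [([278.0, 266.5], 0.96)]
rod_mid [([276.7, 255.7], 0.63), ([324.8, 195.2], 0.63)]
follower [([278.8, 255.3], 0.59)]
slide_bar [([325.0, 192.9], 0.68)]
wrist 284.0808308288239 284.0808308288239 320.9740277618578 196.45129896694317
[[-0.0002, -0.9439, -0.3302, 0.0848], [1.0, -0.0002, -0.0, 0.0002], [-0.0001, -0.3302, 0.9439, -0.1422], [0.0, 0.0, 0.0, 1.0]]
rod_vice [([268.0, 210.1], 0.87)]
rod_seat [([259.3, 175.4], 0.93)]
lever_grip [([252.2, 371.2], 0.94)]
v_block []
rod_mid []
follower []
slide_bar [([267.3, 204.5], 0.6)]
1.55 [2.22148990e+00 2.22137303e+00 3.56191627e-05] [5.50019940e-01 6.20315091e-06 2.31284935e-01] [-0.33186133 -0.66037141 -0.34768648]
```

View pics/scene0.png

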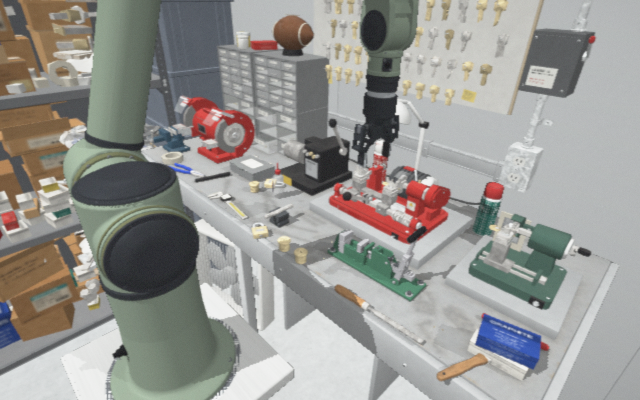

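```bash
python3 -c "
import cv2,numpy as np
a=cv2.imread('pics/side1.png');b=cv2.imread('pics/wrist1.png')
cv2.imwrite('pics/both1.png',cv2.resize(np.vstack([a,b]),(480,600)))"
```

```text
(no output)
```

View pics/both1.png

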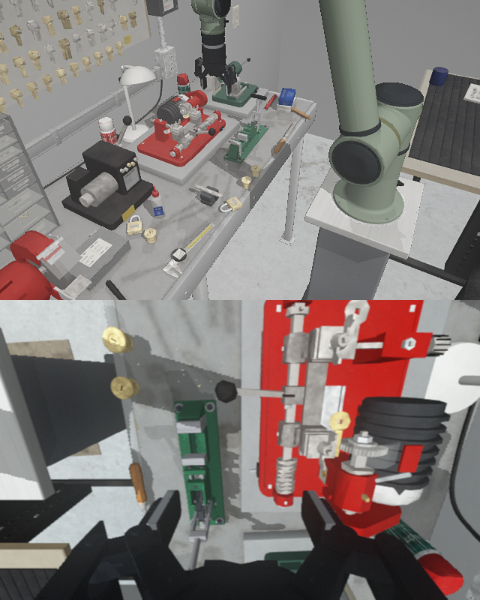

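The scene view shows the V-block at about (277,218) and the vice at about (375,265). The lever is at its right end, so the vice's x runs roughly along world +y. In the wrist view the vice is upright at the left, with the knob of the red machine just beside it.

```bash
cat > h.py <<'E'
from cell import *
import cv2, numpy as np
from scipy.spatial.transform import Rotation as R
def cam(c,save=None):
    s=get_state(); f=grab_frame(c)
    if "T_tool_cam" in f:
        T=np.eye(4);T[:3,:3]=R.from_rotvec(s["eef_rot"]).as_matrix();T[:3,3]=s["position"]; f["cam_to_world"]=T@f["T_tool_cam"]
    if save: cv2.imwrite(f"pics/{save}.png",f["img"][:,:,::-1])
    return f
def onz(f,p,z):
    p=np.atleast_2d(p); T=f["cam_to_world"]
    d=np.c_[(p[:,0]-f["cx"])/f["fx"],(p[:,1]-f["cy"])/f["fy"],np.ones(len(p))]@T[:3,:3].T
    return T[:3,3]+d*((z-T[2,3])/d[:,2])[:,None]
def down(yaw):  # tool z down, tool y (closing) at world angle yaw
    y=np.array([np.cos(yaw),np.sin(yaw),0]);z=np.array([0,0,-1.])
    return R.from_matrix(np.c_[np.cross(y,z),y,z]).as_rotvec()
def pts(c,f,names):
    Z=dict(rod_vice=0,rod_seat=.046,lever_grip=.153,v_block=0,rod_mid=.0385)
    for n in names: print(c,n,[(np.round(onz(f,d["centre"],Z[n])[0,:2],4).tolist(),round(d["score"],2)) for d in tip_of(c,n)[:2]])
def axis(f,c,name,z):
    m=silhouettes(c,name)
    if not m: return print(c,name,"none")
    P=onz(f,np.argwhere(m[0]["mask"])[:,::-1],z)[:,:2]; (cx,cy),wh,a=cv2.minAreaRect(P.astype(np.float32)*1000)
    mu=P.mean(0);u=np.linalg.svd(P-mu,full_matrices=False)[2][0]; t=(P-mu)@u
    print(c,name,round(m[0]["score"],2),"rect",round(cx,1),round(cy,1),np.round(wh,1),round(a,1),"pca",np.round(mu,4),round(float(np.degrees(np.arctan2(u[1],u[0]))),1),"ends",np.round(mu+u*t.min(),4),np.round(mu+u*t.max(),4))
E
python3 - <<'E'
from h import *
A=["rod_vice","rod_seat","lever_grip","v_block","rod_mid"]
for c in ["scene","side","wrist"]:
    f=cam(c); pts(c,f,A)
    if c!="wrist": axis(f,c,"follower",.0385)
q=ik([.5,.12,.26],down(0)); print(q)
E
```

```text
scene rod_vice [([0.4745, -0.0649], 0.57), ([0.363, -0.1853], 0.53)]
scene rod_seat [([0.4736, -0.0169], 0.84), ([0.3163, -0.208], 0.33)]
scene lever_grip [([0.4905, -0.1759], 0.65), ([0.3176, -0.165], 0.41)]
scene v_block []
scene rod_mid [([0.4285, 0.2238], 0.49), ([0.4282, 0.2323], 0.24)]
scene follower 0.55 rect 439.6 244.3 [ 20.  106.1] 89.9 pca [0.4379 0.2441] -178.6 ends [0.4927 0.2454] [0.3864 0.2428]
side rod_vice [([0.4719, -0.0595], 0.64)]
side rod_seat [([0.473, -0.0056], 0.7)]
side lever_grip [([0.4744, -0.1789], 0.92), ([0.3719, 0.1226], 0.18)]
side v_block [([0.4393, 0.2515], 0.72)]
side rod_mid [([0.4379, 0.2464], 0.73)]
side follower 0.62 rect 440.2 241.2 [101.8  21.3] 0.8 pca [0.4403 0.2424] 178.8 ends [0.4911 0.2414] [0.3892 0.2435]
wrist rod_vice [([0.4743, -0.0595], 0.83)]
wrist rod_seat [([0.4745, -0.0039], 0.68)]
wrist lever_grip [([0.4795, -0.1839], 0.77)]
wrist v_block []
wrist rod_mid []
[ 0.09191625  0.24161645 -0.23400825  1.09517163  0.          1.66271258]
```

Run:
```python
from h import *
Y=np.pi/2
for y in (Y,-Y): print(ik([.42,.243,.2],down(y)))
movep([.42,.243,.2],down(Y))
f=cam("wrist","w2"); pts("wrist",f,["rod_mid","v_block"]); axis(f,"wrist","follower",.0385);axis(f,"wrist","v_block",.036)
f=cam("wrist"); pts("wrist",f,["rod_mid","v_block"]); axis(f,"wrist","follower",.0385)
print(get_state()["clock"],get_state()["q"])
```

```text
[ 0.37224607  0.2324131  -0.40643259  0.93195064  0.          0.37224607]
[ 0.37224607  0.2324131  -0.40643259  0.93195064  0.         -2.76934659]
wrist rod_mid [([0.4398, 0.2458], 0.88)]
wrist v_block [([0.4421, 0.2411], 0.71)]
wrist follower 0.93 rect 438.7 241.4 [101.1  12.7] 0.2 pca [0.4369 0.242 ] -0.4 ends [0.3882 0.2424] [0.4893 0.2417]
wrist v_block 0.72 rect 433.4 241.9 [45.8 47.5] 89.9 pca [0.4331 0.2418] 94.0 ends [0.4348 0.2176] [0.4315 0.2655]
wrist rod_mid [([0.4381, 0.2454], 0.7)]
wrist v_block [([0.4397, 0.2466], 0.68)]
wrist follower 0.71 rect 439.2 241.0 [102.3  12.7] 0.2 pca [0.437  0.2418] 0.1 ends [0.388  0.2417] [0.4904 0.2419]
4.075 [ 3.71479145e-01  2.32561560e-01 -4.06284986e-01  9.31963576e-01
  3.49937943e-05  3.72343023e-01]
```

View pics/w2.png

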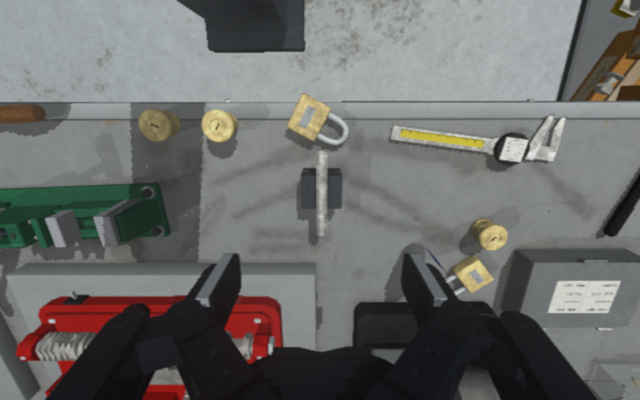

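The rod runs from (322,152) to (318,235) through the block at (321,188), so its axis lies along world x at y≈0.242. I'll grasp its near end, which leaves the fingers beside the jaws when I place it.

```bash
python3 - <<'E'
from h import *
Y=np.pi/2
movep([.404,.2422,.09],down(Y))
print(move_l([.404,.2422,.0205],.08,until_force=10))
grab(20); s=get_state(); print(s["position"],s["finger_gap"],s["grasp_force"],s["contact_force"])
grab(70); s=get_state(); print(s["finger_gap"],s["grasp_force"],s["contact_force"])
move_l([.404,.2422,.06],.05)
move_l([.404,.2422,.18],.15)
f=cam("wrist","w3"); axis(f,"wrist","follower",.18+.018)
f=cam("side","s3"); axis(f,"side","follower",.198)
s=get_state(); print(s["finger_gap"],s["grasp_force"],s["clock"])
E
python3 -c "
import cv2,numpy as np
a=cv2.imread('pics/side1.png')
cv2.imwrite('pics/b3.png',np.vstack([cv2.imread('pics/w3.png')[150:],cv2.imread('pics/s3.png')[100:400]]))"
```

```text
False
[0.40408275 0.24266073 0.02065918] 0.1290406171280623 22.526658196002245 [-0.22049835  2.59201524  1.73278825]
0.11634782478834772 68.20051945745945 [-1.9012379   2.39595151  3.82523049]
wrist follower 0.74 rect 419.7 241.3 [69.3 12.1] 0.7 pca [0.4177 0.2414] 0.2 ends [0.3851 0.2413] [0.4544 0.2416]
side follower 0.52 rect 437.2 243.0 [ 17.2 105.1] 90.0 pca [0.4543 0.2437] 178.9 ends [0.4899 0.243 ] [0.3847 0.245 ]
0.11763501288915724 68.13509859144688 8.575
```

View pics/b3.png

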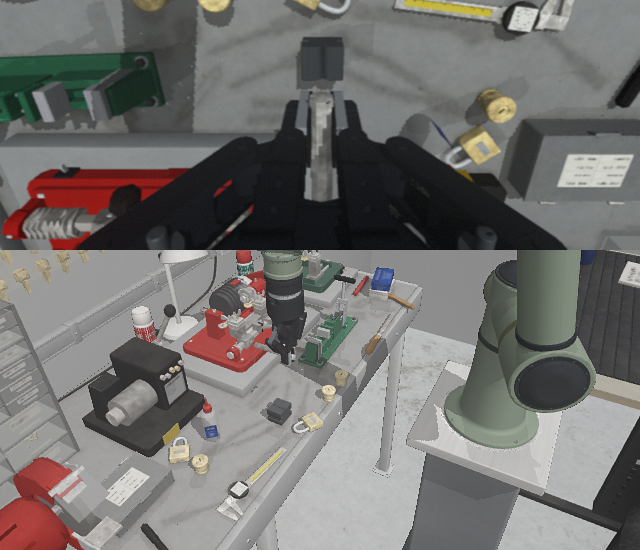

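The rod is gripped level between the pads and clear of the block (block at wrist (321,210)). Next I'll measure the vice from a pose beside it.

```bash
python3 - <<'E'
from h import *
Y=np.pi/2
movep([.40,.10,.25],down(Y))
for i in range(2):
    f=cam("wrist","w4"); pts("wrist",f,["rod_vice","rod_seat","lever_grip"])
axis(f,"wrist","rod_vice",.01)
for c in("side","scene"):
    f=cam(c,c+"4"); pts(c,f,["rod_vice","rod_seat","lever_grip"])
s=get_state(); print(s["finger_gap"],s["grasp_force"],s["clock"])
E
python3 -c "
import cv2,numpy as np
cv2.imwrite('pics/b4.png',np.vstack([cv2.resize(cv2.imread('pics/w4.png')[:300,:400],(800,600))]))"
```

```text
wrist rod_vice [([0.6939, 0.1035], 0.65)]
wrist rod_seat [([0.4735, -0.0029], 0.66)]
wrist lever_grip [([0.4813, -0.187], 0.84), ([0.4217, 0.0292], 0.33)]
wrist rod_vice [([0.4735, -0.062], 0.96)]
wrist rod_seat [([0.471, 0.0004], 0.84)]
wrist lever_grip [([0.4796, -0.1844], 0.83)]
wrist rod_vice 0.74 rect 504.4 -174.6 [136.2 449. ] 18.0 pca [ 0.4944 -0.1383] -74.2 ends [0.4435 0.0415] [ 0.5652 -0.3882]
side rod_vice [([0.4683, -0.0625], 0.61)]
side rod_seat [([0.4647, 0.0034], 0.8)]
side lever_grip [([0.4805, -0.1836], 0.81), ([0.5388, -0.0776], 0.4)]
scene rod_vice [([0.4841, -0.063], 0.92)]
scene rod_seat [([0.4761, -0.0157], 0.69), ([0.3916, 0.1989], 0.2)]
scene lever_grip [([0.4832, -0.18], 0.79)]
0.11879127742596282 68.15415568649769 10.1
```

View pics/b4.png

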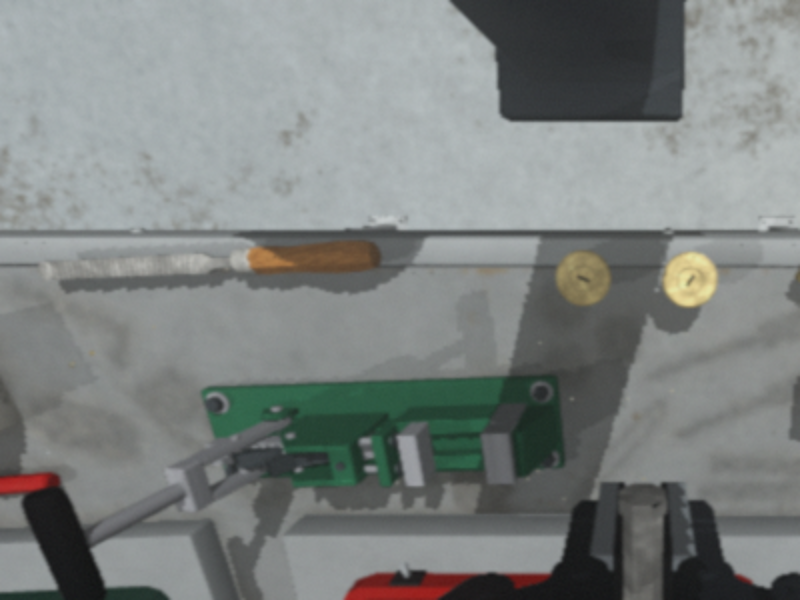

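Doubled crop:
- **Fixed jaw top:** spans cols 483–515, rows 432–483.
- **Moving jaw top:** spans about cols 402–435, rows 425–487.
- **Base plate near edge:** runs from (203,390) to (558,377).

I'll project these.

Run:
```python
from h import *
f=cam("wrist")
def P(l,z): print(np.round(onz(f,np.array(l)/2.,z)[:,:2],4).tolist())
P([(203,390),(558,377),(565,465)],.01)
P([(483,432),(515,430),(515,483),(483,483)],.0655)
P([(403,427),(430,425),(435,485),(403,487)],.064)
P([(65,545)],.153)
g=cv2.imread("pics/w4.png")[150:290,90:300]
cv2.imwrite("pics/c4.png",cv2.resize(g,(800,533),interpolation=cv2.INTER_CUBIC))
```

```text
[[0.4463, -0.2133], [0.4366, 0.04], [0.5054, 0.0418]]
[[0.455, 0.0001], [0.4536, 0.0202], [0.4907, 0.0174], [0.4907, -0.0032]]
[[0.4522, -0.0501], [0.4509, -0.033], [0.4929, -0.035], [0.4944, -0.056]]
[[0.478, -0.1848]]
```

View pics/c4.png

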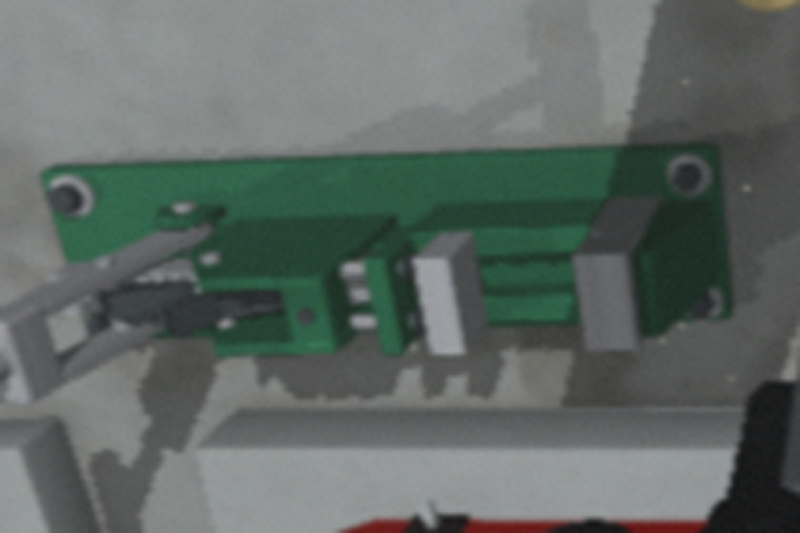

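Vice pose:
- Yaw is about 92°.
- The origin is at about (0.475, −0.063).
- The moving jaw face is at vice x≈30 mm, so the slide is near 0.014 and 4 teeth remain.

Next I place the rod.

```bash
python3 - <<'E'
from h import *
o=down(np.radians(92))
movep([.4372,-.0162,.18],o)
f=cam("wrist"); axis(f,"wrist","follower",.198)
move_l([.4372,-.0162,.075],.12,until_force=15)
f=cam("side","s5");f=cam("scene","sc5")
s=get_state(); print(s["position"],s["contact_force"],s["grasp_force"],s["clock"])
E
python3 -c "
import cv2,numpy as np
a=cv2.imread('pics/s5.png')[110:260,230:430];b=cv2.imread('pics/sc5.png')[180:330,270:470]
cv2.imwrite('pics/b5.png',cv2.resize(np.hstack([a,b]),(800,300),interpolation=cv2.INTER_CUBIC))"
```

```text
wrist follower 0.61 rect 454.0 -16.4 [69.7 11.7] 2.1 pca [ 0.4519 -0.0164] 2.2 ends [ 0.4191 -0.0177] [ 0.4888 -0.015 ]
[ 0.43794356 -0.01627808  0.07574908] [-0.3294005  -0.32699758 -0.29682833] 68.16368490457535 11.9917
```

View pics/b5.png

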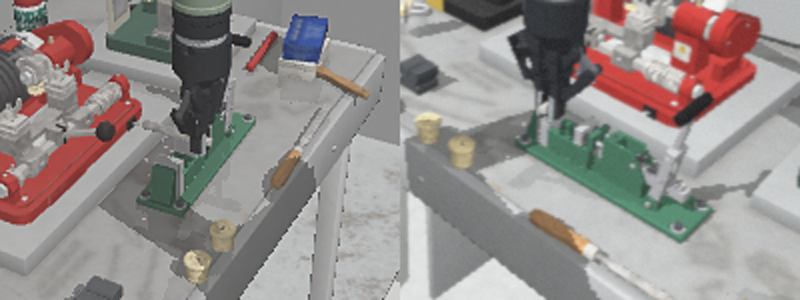

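The fingers are over the gap between the fixed jaw (180,175) and the moving jaw (207,150). I'll lower the rod and release it.

```bash
python3 - <<'E'
from h import *
print(move_l([.4372,-.0162,.036],.06,until_force=8), get_state()["position"])
print(move_l([.4372,-.0162,.0265],.02,until_force=5))
s=get_state(); print(s["position"],s["contact_force"],s["grasp_force"])
let_go(); s=get_state(); print(s["position"],s["contact_force"],s["finger_gap"])
move_l([.4372,-.0162,.10],.1,until_force=10)
move_l([.40,-.0162,.20],.2)
f=cam("wrist","w6");axis(f,"wrist","follower",.0455); pts("wrist",f,["rod_seat"])
for c in("side","scene"): f=cam(c,c+"6"); axis(f,c,"follower",.0455)
s=get_state(); print(s["position"],s["clock"])
E
python3 -c "
import cv2,numpy as np
a=cv2.imread('pics/w6.png')[100:300,220:420];b=cv2.imread('pics/side6.png')[140:240,260:360]
cv2.imwrite('pics/b6.png',np.hstack([cv2.resize(x,(400,400),interpolation=cv2.INTER_CUBIC) for x in(a,b)]))"
```

```text
False [ 0.43728735 -0.01622953  0.03601404]
True
[ 0.43728543 -0.0162284   0.02722075] [-1.11494768  0.46174401  7.39547809] 69.10644583404064
[ 0.43669178 -0.01610272  0.02682029] [ 0.88474817  0.79052976 -0.3918966 ] 1.000663588178038
wrist follower 0.88 rect 473.2 -16.9 [104.2  12.4] 2.2 pca [ 0.47   -0.0162] 2.4 ends [ 0.421  -0.0182] [ 0.5252 -0.014 ]
wrist rod_seat [([0.4651, -0.0012], 0.8)]
side follower 0.39 rect 469.8 -15.9 [92.2 21.1] 1.9 pca [ 0.4467 -0.0171] -179.4 ends [ 0.5158 -0.0163] [ 0.4237 -0.0173]
scene follower 0.64 rect 471.3 -14.0 [105.8  19.7] 2.6 pca [ 0.4677 -0.0142] -176.7 ends [ 0.5241 -0.0109] [ 0.4185 -0.017 ]
[ 0.39971413 -0.01610605  0.19928638] 15.8917
```

View pics/b6.png

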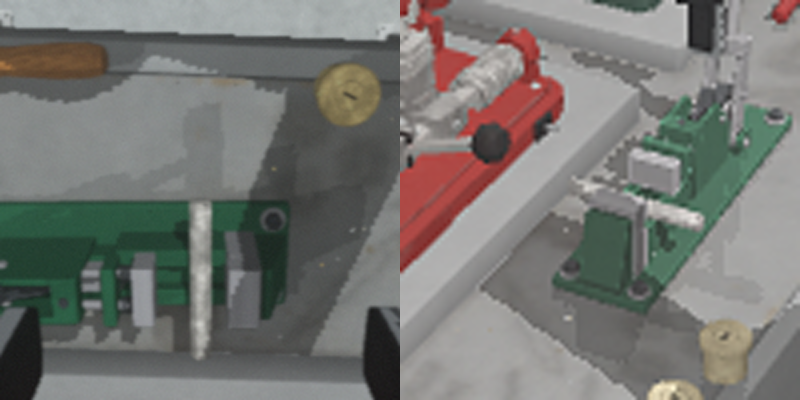

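The rod lies across the bed, parallel to the jaws and centred. In the left half it runs from (200,200) to (200,358), and the fixed jaw's top is at (242,290). Next I go to the lever.

```bash
python3 - <<'E'
from h import *
o=down(np.radians(92))
f=grab_frame("scene")
print("machine corners",np.round(onz(f,[(450,285),(475,270),(470,250)],.03)[:,:2],3).tolist(),np.round(onz(f,[(475,270),(495,232)],.12)[:,:2],3).tolist())
movep([.42,-.12,.26],o)
grab(30)
movep([.474,-.25,.26],o)
f=cam("wrist","w7"); pts("wrist",f,["lever_grip"])
f=cam("side"); pts("side",f,["lever_grip"])
f=cam("scene","sc7"); pts("scene",f,["lever_grip"])
s=get_state(); print(s["position"],s["clock"])
E
python3 -c "
import cv2,numpy as np
a=cv2.imread('pics/w7.png')[:,120:520];b=cv2.imread('pics/sc7.png')[130:330,340:540]
cv2.imwrite('pics/b7.png',np.hstack([cv2.resize(x,(400,400),interpolation=cv2.INTER_CUBIC) for x in(a,b)]))"
```

```text
machine corners [[0.529, -0.262], [0.621, -0.278], [0.688, -0.233]] [[0.503, -0.312], [0.67, -0.283]]
wrist lever_grip [([0.4825, -0.1872], 0.57)]
side lever_grip [([0.4776, -0.1631], 0.73)]
scene lever_grip [([0.4867, -0.174], 0.65), ([0.2894, 0.0438], 0.63)]
[ 0.47395587 -0.24910184  0.26036156] 18.1833
```

View pics/b7.png

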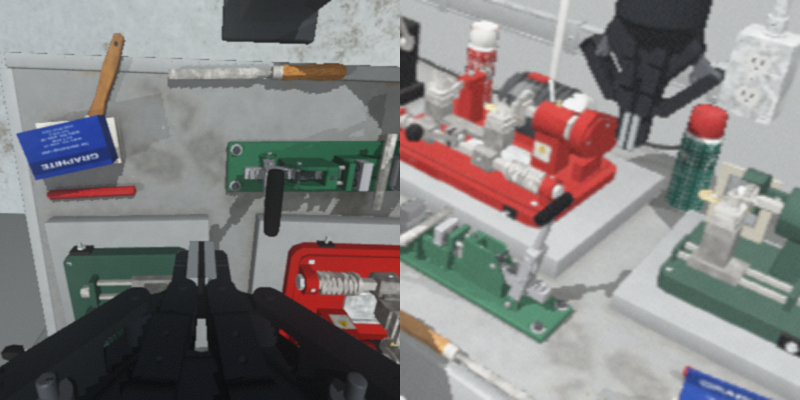

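The lever's outer side is free: the handle is at (272,202) in the left half, and the shut fingers are behind it at (198,245). I'll do one test stroke.

```bash
cat >> h.py <<'E'
U=np.array([np.cos(np.radians(92)),np.sin(np.radians(92)),0])
B=np.array([.476,-.245,.136])
def stroke(d,n=1,lim=26):
    for i in range(n):
        r=move_l(B+U*d,.1,until_force=lim); s=get_state()
        print("stop",r,"travel",round(float((s["position"]-B)@U),4),"F",np.round(s["contact_force"],1))
        move_l(B,.2); s=get_state(); print(" back F",np.round(s["contact_force"],1),s["clock"])
E
python3 - <<'E'
from h import *
o=down(np.radians(92))
print(move_l(list(B),.15,until_force=12))
print("contact",move_l(B+U*.06,.08,until_force=4),(get_state()["position"]-B)@U)
move_l(B,.2)
f=cam("wrist"); axis(f,"wrist","follower",.0455)
stroke(.105)
f=cam("scene","sc8");f=cam("wrist","w8")
E
```

```text
False
contact True 0.04591473283892514
wrist follower 0.84 rect 474.2 -16.2 [103.9  18.1] 2.4 pca [ 0.47   -0.0162] 2.5 ends [ 0.4223 -0.0183] [ 0.5262 -0.0138]
stop True travel 0.0908 F [-0.1 -7.4 -0. ]
 back F [-0.7  0.5  0.3] 21.7333
```

```bash
cat >> h.py <<'E'
def jaw():
    a=cv2.imread("pics/side6.png")[172:193,314:336]; f=cam("side","now"); g=cv2.imread("pics/now.png")[160:210,285:345]
    # direction of 7 mm along U in the side picture
    W=np.linalg.inv(f["cam_to_world"]); p=np.array([.473,-.034,.055])
    pr=lambda p:(lambda c:np.array([c[0],c[1]])/c[2]*f["fx"])(W[:3,:3]@p+W[:3,3])
    e=pr(p+.007*U)-pr(p); m=cv2.matchTemplate(g,a,cv2.TM_CCOEFF_NORMED); _,v,_,l=cv2.minMaxLoc(m)
    d=np.array(l)+[285-314,160-172]; print("jaw shift px",d,"teeth",round(float(d@e/(e@e)),2),"score",round(v,2))
E
python3 - <<'E'
from h import *
jaw(); stroke(.11,1,40); jaw()
f=cam("wrist"); axis(f,"wrist","follower",.0455)
E
```

```text
jaw shift px [-1  1] teeth 0.8 score 0.68
stop True travel 0.0906 F [ 0.2 -9.  -0.6]
 back F [ 0.2  0.7 -0.4] 23.4333
jaw shift px [ -5 -10] teeth -2.5 score 0.47
wrist follower 0.71 rect 473.2 -16.3 [104.2  16.7] 2.2 pca [ 0.4646 -0.0159] 2.8 ends [ 0.4211 -0.0181] [ 0.5253 -0.0129]
```

```bash
python3 - <<'E'
from h import *
stroke(.11,1,40); f=cam("wrist","w9"); axis(f,"wrist","follower",.0455)
E
python3 -c "
import cv2,numpy as np
a=cv2.imread('pics/w8.png');b=cv2.imread('pics/w9.png')
c=[cv2.resize(x[110:260,330:610],(747,400))[:300] for x in(a,b)]
cv2.imwrite('pics/b9.png',np.vstack(c))"
```

```text
stop True travel 0.0902 F [-1.3 -9.7 -1. ]
 back F [-0.   0.1  0.8] 25.1333
wrist follower 0.91 rect 473.0 -10.6 [102.7  16.7] 1.9 pca [ 0.4627 -0.0107] 2.5 ends [ 0.4216 -0.0125] [ 0.5242 -0.008 ]
```

View pics/b9.png

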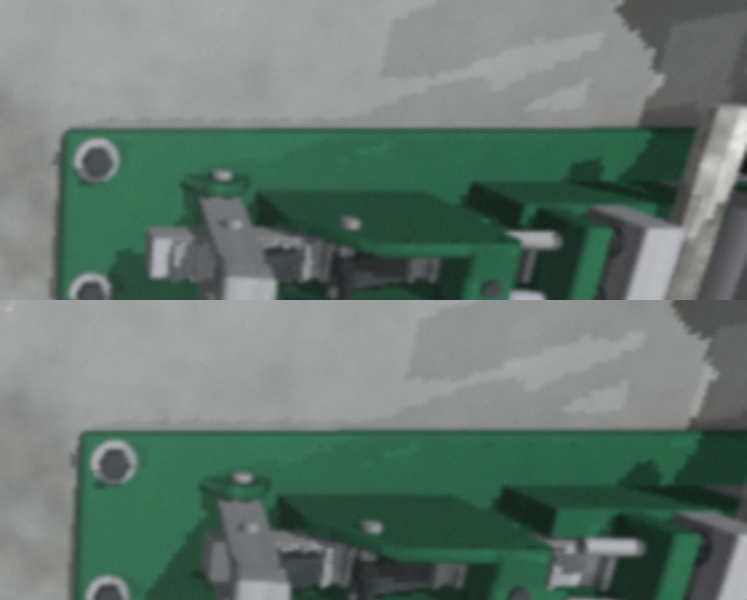

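The slide is advancing: the bar end and the jaw have moved right between the two frames, and the rod moved 6 mm on the third stroke. That fits a start at 0.007, which leaves two strokes.

Run:
```python
from h import *
for i in range(2):
    stroke(.11,1,40); f=cam("wrist",f"w1{i}"); axis(f,"wrist","follower",.0455)
f=cam("scene"); axis(f,"scene","follower",.046); pts("scene",f,["lever_grip"])
```

```text
stop True travel 0.0896 F [-0.2 -8.7 -2. ]
 back F [-0.7  0.1 -0.4] 26.775
wrist follower 0.62 rect 473.1 -5.2 [103.7  17.4] 2.2 pca [ 0.4769 -0.0065] 5.6 ends [ 0.4214 -0.0119] [ 0.5251 -0.0018]
stop True travel 0.0883 F [  0.5 -13.2  -2.3]
 back F [-0.3  0.1 -0.1] 28.4
wrist follower 0.95 rect 480.2 -5.1 [89.7 17. ] 2.9 pca [ 0.499 -0.005] 7.8 ends [ 0.4357 -0.0137] [ 0.5254 -0.0014]
scene follower 0.67 rect 468.6 -1.9 [101.   15.8] 5.4 pca [ 0.4416 -0.0048] -175.1 ends [0.519  0.0018] [ 0.4183 -0.0067]
scene lever_grip [([0.4735, -0.1782], 0.96), ([0.2342, -0.2608], 0.44)]
```

Run:
```python
from h import *
stroke(.11,1,28); f=cam("wrist","w12"); axis(f,"wrist","follower",.046)
print(get_state()["clock"])
```

```text
stop True travel 0.0715 F [ -0.6 -15.3  -3.4]
 back F [-0.3 -0.5 -0.5] 29.975
wrist follower 0.89 rect 510.7 -4.0 [27.4 16.6] 2.7 pca [ 0.5112 -0.0041] 16.4 ends [ 0.4965 -0.0085] [ 0.525 -0.   ]
30.075
```

The lever stiffened half way, so the rod is clamped. I'll retreat, check once more and hand in.

Run:
```python
from h import *
o=down(np.radians(92))
move_l(B+[0,0,.13],.2)
movep([.40,-.0162,.23],o); sleep(.3)
f=cam("wrist","w13"); axis(f,"wrist","follower",.046); pts("wrist",f,["lever_grip","rod_seat"])
f=cam("side"); axis(f,"side","follower",.046); pts("side",f,["lever_grip"])
print(get_state()["clock"],get_state()["contact_force"])
```

```text
wrist follower 0.67 rect 429.0 221.7 [66.9 47.5] 89.1 pca [0.4281 0.2222] 75.8 ends [0.4192 0.1873] [0.4368 0.2568]
wrist lever_grip [([0.4772, -0.1817], 0.74)]
wrist rod_seat [([0.5652, -0.2652], 0.23)]
side follower 0.54 rect 477.9 -2.7 [13.3 85.1] 88.6 pca [ 0.483  -0.0044] -178.7 ends [ 0.5204 -0.0035] [ 0.4352 -0.0055]
side lever_grip [([0.4814, -0.1944], 0.59), ([0.3836, 0.1427], 0.45)]
32.4833 [ 0.20712919  1.07451008 -0.00225836]
```

Run:
```python
from h import *
movep([.38,.08,.25],down(np.radians(92))); sleep(.2)
for i in range(2):
    f=cam("wrist","w14"); axis(f,"wrist","follower",.046); pts("wrist",f,["lever_grip","rod_seat"])
print(get_state()["clock"])
sign_off()
```

```text
wrist follower 0.81 rect 472.6 -4.8 [103.4  13. ] 2.0 pca [ 0.4663 -0.0059] 1.4 ends [ 0.4209 -0.007 ] [ 0.5243 -0.0045]
wrist lever_grip [([0.4779, -0.1828], 0.79)]
wrist rod_seat [([0.4688, -0.0006], 0.85)]
wrist follower 0.63 rect 472.5 -4.8 [103.4  13.2] 2.2 pca [ 0.4674 -0.0058] 1.4 ends [ 0.4208 -0.0069] [ 0.5243 -0.0045]
wrist lever_grip [([0.4776, -0.1835], 0.59)]
wrist rod_seat [([0.4729, -0.0026], 0.86)]
33.5667
the job is handed in; nothing more can be done
```

The rod is clamped in the V jaw, centred to within about 1 mm by the camera. It took five full lever strokes; a sixth went stiff half way, which shows it is tight. The lever is back at rest, and I handed the job in at about 34 s.

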